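# Wind the sample carriage into the measuring head

### The job

Fit the loose crank fully down onto the square shaft of the sample stage and wind it clockwise until the blue carriage is fully home at its stop under the white measuring head, without the crank ever coming off the shaft. Then slide the red shutter grip on top of the head to its mark. Leave the crank seated on the shaft, and leave the bottle, mouse and filter case where they are.

Things in the scene. Friction and masses are not known exactly. Their poses are not given: they have to be found in the camera images.
- crank: loose steel crank, 0.3 to 0.5 kg, standing hub down. Origin: centre of the hub's underside, z up. Hub: 44 x 44 mm square (along its x and y), 45 mm tall, with a 23 mm square hole right through it, sides parallel to the hub's. A flat arm, 24 mm wide, leaves the hub along +x, between 33 and 45 mm above the underside, out to x = 86 mm; an upright orange revolving knob stands on it at x = 70 mm
- crank_grip (a point): centre of the crank's orange knob: an upright round grip, 22 mm across (26 mm at its ends), 58 mm tall, from 32 mm below this point (just above the arm) to 26 mm above it; it spins freely on its own pin, 70 mm from the hub's centre
- stage: the fixed sample stage. Origin: on the bench 30 mm to +y of the middle of its 160 x 440 x 16 mm aluminium base plate; its long axis is its y. A grey 100 x 100 mm gearbox, top 66 mm above the bench, stands at y = -170 mm; a white measuring head on two pillars, 146 x 140 mm, top 155 mm above the bench, at y = +120 mm; the blue carriage runs on rods between them
- shaft_seat (a point): where the centre of the crank's underside rests when it is fully down: on the upright shaft's axis, on a 60 mm round steel shoulder, 70 mm above the bench. Its axes are the stage's and do not turn with the shaft. The shaft is stiff to turn: 0.16 N m, about 2.3 N at the knob
- shaft_tip (a point): top of the steel shaft, 34 mm above the seat: a 20 mm square for the lower 24 mm, then a 10 mm brass cone (20 to 12 mm across). The square's angle differs each time and is NOT reported: see it or feel for it. The crank goes down only within about 7 degrees of the square (any of its quarter turns); else it stops on the square's corners, 24 mm above the seat
- carriage (a joint): travel of the blue carriage in m along the stage's +y, towards the head: 0 to 0.03 at the start, 0.140 when home, where the shaft meets a hard stop. The crank, turned clockwise seen from above, drives it 40 mm a full turn; it stays where it is left
- carriage_top (a point): top of the amber sample on the blue carriage (120 x 70 mm), 69 mm above the bench
- shutter (a joint): position of the red shutter grip in m along the stage's +y: 0 to 0.02 at the start, 0.055 at the mark, 0.080 at the far end of its track; slides with about 1.5 N and stays where it is left
- shutter_top (a point): centre of the top of the red shutter grip on the head: an upright block 28 mm (stage x) by 20 mm (stage y), 40 mm tall, on a 14 mm high aluminium track 40 x 130 mm
- shutter_mark (a point): the mark: a white line across the track (black on the head beside it), on the track's surface, over which the middle of the red grip must stand; 40 mm below the level of the grip's top
- reagent_bottle: amber bottle, 72 mm across, 150 mm tall, bystander; origin at the centre of its underside
- mouse: white computer mouse, 110 x 62 x 30 mm, bystander; origin at the centre of its underside
- filter_case: blue filter case, 75 x 110 x 30 mm, bystander; origin at the centre of its underside
Things that resemble listed ones, but are neither listed nor needed, are in the scene too. Several things have the shape of the crank; the one meant has the colours described above.

How it is judged:
By the outcome, as a careful person would: the job done as asked, in the order asked, and still so for the second after the job is handed in, with the robot touching nothing.
It also fails if it takes over 72 s, if anything falls off the work surface, if the arm or the gripper's body presses on something with over 40 N, if the wrist force passes 120 N, or if a joint passes its speed limit or range.

### The arm

A 6-joint arm with a two-finger parallel gripper is mounted at the origin on the work surface. World frame = base frame: x ahead of the robot, y to its left, z up, the work surface at z = 0. Lengths are in m, angles in degrees, forces in N, time in s.
With the tool pointing down it reaches from about 0.25 to 0.725 m from the base axis. Payload 9.7 kg.
Tool frame: the origin (TCP) lies at the very end of the fingers, on their centre line; the grasp point (between the pads) lies 19 mm behind it; z points along the fingers, y is the line along which they close (so a half turn about z gives the same grasp; the last joint's range is limited). The gripper opens to 85 mm and grips with 20 to 120 N. Pads are 22 mm wide; open, the fingers measure 114 mm over their backs; the gripper's body (76 mm by 85 mm) begins 54 mm behind the grasp point. The pads swing forward as they close: fully open they stand 13 mm farther back than shut.
Start: joints at [-75.688, 4.979, 10.078, 95.1, 0, 90], TCP at [0.136, -0.533, 0.231] pointing down, gripper open.
Joint ranges: [-179.16, 179.16], [-48.56, 103.87], [-65.8, 70.77], [-126.05, 130.52], [-82.76, 87.17], [-180, 180]. Speed limits (degrees/s): [127.2, 127.2, 147.25, 180, 180, 180].

### API

Orientations are given as [roll, pitch, yaw] about the fixed x, y, z axes, in that order (R = Rz(yaw) Ry(pitch) Rx(roll)).
In Python, from workcell import bot gives the robot as it stands.
- The arm moves only by the tool arm_command, never from a script. Its argument "series" is a list of rows, each a list of 4 numbers: the shift along the tool's x, y, z in m, then the turn about the tool's z in rad. A call has exactly 5 rows; each row is the pose to reach, as a shift and turn from the pose commanded when the call began, along the tool's axes at that moment; what a row does not reach only later rows make up. A row lasts 1/10 s, in which the tool goes at most 50 mm and 8.59 degrees, less where a joint would pass 70% of its speed; a pose out of reach is approached as far as the arm can. A call with a gripper value outside its range is refused whole. "hand" is the finger opening in m, from 0 to 0.0854, set as the call begins (left out, the last holds). The fingers move at their own pace and stop on an object; "grip_force" is the grip in N (left out, the last holds). Time passes only in rows, so rows that repeat a pose let the fingers close, or fill a call up. It gives the time, the measured TCP pose, the force, the opening and the grip force at its end, in the units of the state.
- bot.get_obs(): the state, without advancing time (a new reading comes with each control period).
- bot.camera(name): name is "scene" or "top" or "wrist"; returns a dict with "color" (480x640x3 uint8, blue, green, red), "camera_matrix" (3x3 intrinsics, pixels), "xyz" and "orientation" of the camera in the world; the wrist camera has in their place "T_tool_cam" (4x4, takes a point from camera to tool coordinates, whose origin is the TCP and whose axes are the flange's). Camera axes: x right, y up, looking along -z (the intrinsics and any distortion apply to the point x, -y, -z); pixel columns grow to the right and rows downward; lengths in m; the calibration is good to about 2 mm. A picture is of the moment at which its call begins: read the wrist's pose just before it. There is no depth.
- bot.job_done(): hands the job in; it is judged then, once.
Trained networks look in the newest picture that a camera, given by its name, has taken for a name from the list of things; names that differ only in an ending like _2 or _b are one class to them, and where a whole thing is asked for, a point or a joint stands for the part that bears it (a point fixed in the world has none). Each returns a list of dicts, best first, with "confidence" (0 to 1); they miss things now and then, are a little off and sometimes report something else, mostly with a low value. They report only what shows in the picture. A call takes as long as a camera call. They do not tell look-alikes from the thing itself.
- bot.find_in(camera, target): "location" ([column, row] in pixels, amid what is visible of it).
- bot.mark_of(camera, target): "location" ([column, row] in pixels: a listed point, or the origin of a listed thing).
The state is a dict: "time": time; "q": joint angles; "qd": joint speeds; "joint_efforts": joint torques, N m; "ee_pos": TCP position; "tcp_rot": TCP orientation; "wrist_force": force on the tool from outside, world axes, zero at the start; "torque": the same for the moment, N m; "opening": finger opening in m; "grasp_force": force on a finger pad.
Only numpy, scipy, OpenCV 4.12 (cv2) and the standard library are available. Lean on these libraries where they do the work, as an engineer would, in place of code of your own. Each camera call takes 0.05 s, during which the arm holds its last target. There are 200 camera calls.

## Working session

There is one attempt and no reset: what is moved stays moved. The work goes in short steps, Python scripts to look and compute and a tool call to move; the robot and the scene stay as the last step left them, time stands still between calls to the robot, and variables do not carry over. Pictures are saved under pics/ and viewed, at most 10 in all, crops included, and the job is handed in when it is done.

Besides the shell and the picture viewer there is one more tool, called after ">>>" by a JSON object that holds its "op" and its "data". arm_command: Moves the arm, as the interface text tells. Its arguments: {"type":"object","properties":{"series":{"type":"array"},"hand":{"type":"number"},"grip_force":{"type":"number"}},"required":["series"]}

```bash
mkdir -p pics; ls; cat > h.py <<'E'
import numpy as np, cv2
from workcell import bot
from scipy.spatial.transform import Rotation as R
def pose():
    o=bot.get_obs(); T=np.eye(4); T[:3,:3]=R.from_euler('xyz',o['tcp_rot'],degrees=True).as_matrix(); T[:3,3]=o['ee_pos']; return T
def cam(n):
    P=pose(); c=bot.camera(n)
    if 'T_tool_cam' in c: T=P@np.array(c['T_tool_cam'])
    else:
        T=np.eye(4); o=np.array(c['orientation']); T[:3,:3]=o if o.shape==(3,3) else R.from_euler('xyz',o,degrees=True).as_matrix(); T[:3,3]=c['xyz']
    c['T']=T; return c
def dist(c): return np.array(c.get('distortion',np.zeros(5)),float)
def at_z(c,px,z):
    u=cv2.undistortPoints(np.array([[px]],float),np.array(c['camera_matrix']),dist(c))[0,0]
    d=c['T'][:3,:3]@np.array([u[0],-u[1],-1]); o=c['T'][:3,3]; return o+d*(z-o[2])/d[2]
def proj(c,p):
    q=np.linalg.inv(c['T'])@np.append(p,1); q=np.array([q[0],-q[1],-q[2]])
    return cv2.projectPoints(q[None],np.zeros(3),np.zeros(3),np.array(c['camera_matrix']),dist(c))[0].ravel()
E
python3 - <<'E'
from h import *
print(bot.get_obs())
for n in ['top','scene']:
    c=cam(n); cv2.imwrite(f'pics/{n}0.png',c['color']); print(n,[k for k in c],c['T'].round(3).tolist(),c['camera_matrix'])
    for t in ['crank','crank_grip','shaft_seat','shaft_tip','carriage_top','shutter_top','shutter_mark','stage','reagent_bottle','mouse','filter_case']:
        print(t,[(np.round(d['location']).tolist(),round(d['confidence'],2)) for d in bot.mark_of(n,t)])
E
```

```text
pics
{'time': 0.0, 'q': array([-7.56886006e+01,  5.01076095e+00,  1.00361343e+01,  9.51023308e+01,
       -1.58923545e-03,  9.00000193e+01]), 'qd': array([ 0.08685538, -0.01643488, -0.0249583 ,  0.06502582, -0.09140651,
        0.03173172]), 'joint_efforts': array([-3.35639408e-03, -5.20378554e+01,  4.64811409e+01,  1.57385337e-02,
       -2.25180415e-04,  4.07369976e-05]), 'ee_pos': array([ 0.1358884 , -0.53270062,  0.2306014 ]), 'tcp_rot': array([-1.79923043e+02,  1.58925998e-03,  1.43113822e+01]), 'wrist_force': array([-0.0806789 ,  0.6577562 ,  0.35789003]), 'torque': array([ 0.02801229,  0.02840003, -0.05846519]), 'grasp_force': 0.0, 'opening': 0.08552934354617268}
top ['color', 'camera_matrix', 'xyz', 'orientation', 'T'] [[-0.023, 0.997, -0.069, 0.383], [-1.0, -0.023, 0.0, -0.101], [-0.001, 0.069, 0.998, 1.461], [0.0, 0.0, 0.0, 1.0]] [[552.33766014   0.         312.90053968]
 [  0.         552.33766014 237.66138627]
 [  0.           0.           1.        ]]
crank [([382.0, 225.0], 0.96), ([472.0, 271.0], 0.84), ([447.0, 226.0], 0.76), ([402.0, 288.0], 0.56)]
crank_grip [([178.
[... 669 characters left out ...]
 0.851, 1.101], [0.0, 0.0, 0.0, 1.0]] [[492.24410384   0.         321.92078666]
 [  0.         492.24410384 243.06562427]
 [  0.           0.           1.        ]]
crank [([292.0, 330.0], 0.93), ([182.0, 376.0], 0.79), ([228.0, 310.0], 0.72), ([246.0, 386.0], 0.58)]
crank_grip [([288.0, 346.0], 0.68), ([195.0, 339.0], 0.68), ([261.0, 396.0], 0.61), ([244.0, 311.0], 0.44)]
shaft_seat [([377.0, 261.0], 0.55)]
shaft_tip [([377.0, 254.0], 0.75)]
carriage_top [([406.0, 220.0], 0.88)]
shutter_top []
shutter_mark [([444.0, 156.0], 0.68)]
stage [([402.0, 231.0], 0.65)]
reagent_bottle [([328.0, 148.0], 0.63)]
mouse [([336.0, 394.0], 0.96)]
filter_case [([263.0, 263.0], 0.88), ([400.0, 228.0], 0.62)]
```

View pics/top0.png

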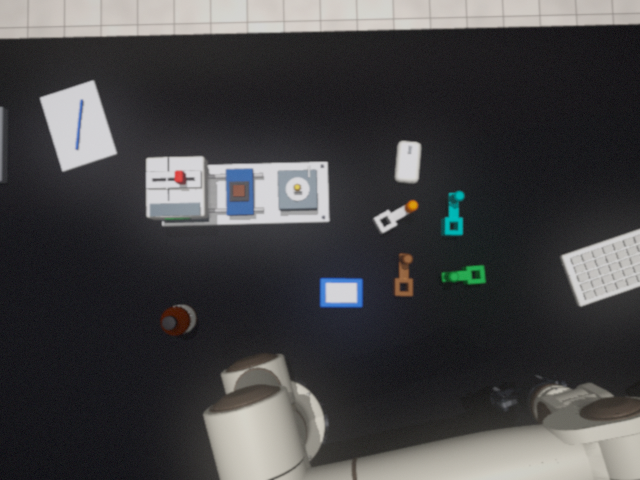

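View pics/scene0.png

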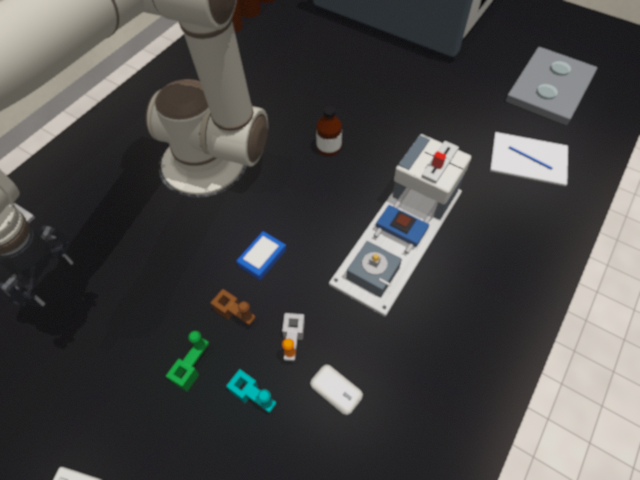

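Candidates for the crank in the top view: steel with orange knob (hub 385,221, knob 412,205); cyan (453,226); brown (404,288); green (475,273). I choose the steel/orange one. The shaft is at (298,188), the carriage at (240,190) and the red grip at (180,177).

```bash
python3 - <<'E'
from h import *
c=cam('top'); f=lambda n,px,z: print(n,at_z(c,px,z).round(4).tolist())
f('hub top',(385.5,221),.045); f('knob top',(412,205.5),.100); f('tip',(298,187.5),.104); f('seat',(298,189),.07)
f('car',(239,190),.069); f('shut',(180,177),.195);f('mark',(167,178),.155)
for p in [(328,162),(329,222),(163,225)]: f('plate',p,.016)
f('bottle',(182,320),.0);f('mouse',(408,162),.03)
g=c['color'][175:255,350:500]; cv2.imwrite('pics/crop1.png',cv2.resize(g,None,fx=5,fy=5,interpolation=cv2.INTER_CUBIC))
w=cam('wrist'); print(w['T_tool_cam'],w['camera_matrix'])
E
```

```text
hub top [0.5193, -0.2891, 0.045]
knob top [0.551, -0.3487, 0.1]
tip [0.602, -0.0672, 0.104]
seat [0.6037, -0.0663, 0.07]
car [0.6048, 0.0837, 0.069]
shut [0.6183, 0.2032, 0.195]
mark [0.6241, 0.2439, 0.155]
plate [0.6825, -0.1459, 0.016]
plate [0.5229, -0.1445, 0.016]
plate [0.5253, 0.2917, 0.016]
bottle [0.2752, 0.2474, 0.0]
mouse [0.6746, -0.3551, 0.03]
[[-4.02591805e-04  9.63216364e-01  2.68726765e-01  6.89322185e-02]
 [ 9.99999889e-01  3.22086082e-04  3.43669433e-04 -3.61575226e-04]
 [ 2.44474870e-04  2.68726874e-01 -9.63216387e-01 -1.42480221e-01]
 [ 0.00000000e+00  0.00000000e+00  0.00000000e+00  1.00000000e+00]] [[366.41701235   0.         314.89077917]
 [  0.         366.41701235 240.65173904]
 [  0.           0.           1.        ]]
```

View pics/crop1.png

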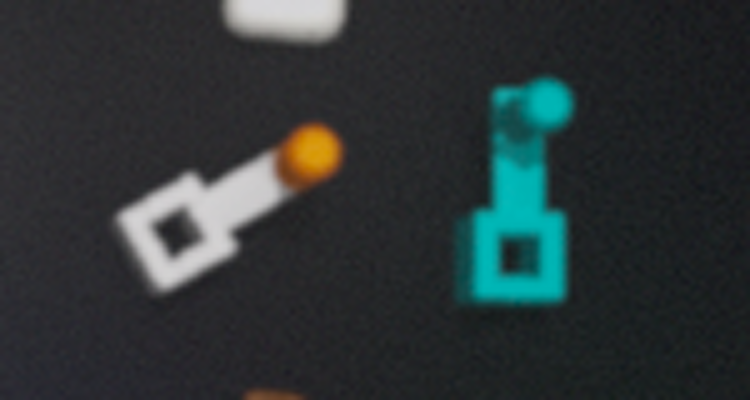

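The crop shows the steel crank with the orange knob, hub at top px (385,222) and knob at (412,205), crank +x at a world yaw of about -62°. I'll look at the shaft first, then fetch the crank.

```bash
cat >> h.py <<'E'
def plan(xyz,yaw,n=1,start=None):
    o=bot.get_obs(); p=np.array(o['ee_pos']); y0=o['tcp_rot'][2]
    dyaw=(yaw-y0+180)%360-180
    print('from',p.round(4),round(y0,2),'dist',np.linalg.norm(np.array(xyz)-p).round(3),'dyaw',round(dyaw,1))
    for k in range(n):
        a=np.radians(y0+dyaw*k/n); d=(np.array(xyz)-p)/n
        print(k,[round(float(v),4) for v in (d[0]*np.cos(a)+d[1]*np.sin(a), d[0]*np.sin(a)-d[1]*np.cos(a), -d[2], -np.radians(dyaw/n))])
E
python3 -c "
from h import *
plan([.603,-.067,.21],118,3)"
```

```text
from [ 0.136  -0.5329  0.2313] 14.31 dist 0.66 dyaw 103.7
0 [0.1892, -0.112, 0.0071, -0.6032]
1 [0.2194, 0.0151, 0.0071, -0.6032]
2 [0.1721, 0.1369, 0.0071, -0.6032]
```

>>> {"op": "arm_command", "data": {"series": [[0.038, -0.022, 0.001, -0.12], [0.076, -0.045, 0.003, -0.24], [0.114, -0.067, 0.004, -0.36], [0.152, -0.09, 0.006, -0.48], [0.189, -0.112, 0.007, -0.603]], "hand": 0.085}}

```text
time: 1.8
ee_pos: [0.2923, -0.3762, 0.2243]
tcp_rot: [180.0, -0.0, 49.1]
wrist_force: [0.0, -1.0, -0.1]
opening: 0.0854
grasp_force: 0.0
```

>>> {"op": "arm_command", "data": {"series": [[0.044, 0.003, 0.001, -0.12], [0.088, 0.006, 0.003, -0.24], [0.132, 0.009, 0.004, -0.36], [0.176, 0.012, 0.006, -0.48], [0.219, 0.015, 0.007, -0.603]]}}

```text
time: 2.3
ee_pos: [0.4478, -0.221, 0.2173]
tcp_rot: [180.0, 0.0, 83.7]
wrist_force: [1.3, -1.2, 0.3]
opening: 0.0851
grasp_force: 0.0
```

>>> {"op": "arm_command", "data": {"series": [[0.035, 0.028, 0.001, -0.12], [0.07, 0.055, 0.003, -0.24], [0.104, 0.082, 0.004, -0.36], [0.139, 0.11, 0.006, -0.48], [0.172, 0.137, 0.007, -0.603]]}}

```text
time: 2.8
ee_pos: [0.6038, -0.0657, 0.2101]
tcp_rot: [180.0, 0.0, 118.3]
wrist_force: [1.0, -1.6, 0.2]
opening: 0.0847
grasp_force: 0.0
```

```bash
python3 - <<'E'
from h import *
c=cam('wrist'); c=cam('wrist'); cv2.imwrite('pics/w1.png',c['color'])
for t,z in [('shaft_tip',.104),('shaft_seat',.07),('carriage_top',.069),('shutter_top',.195),('shutter_mark',.155)]:
    for d in bot.mark_of('wrist',t)[:2]: print(t,np.round(d['location'],1),round(d['confidence'],2),at_z(c,d['location'],z).round(4))
plan([.519,-.289,.20],118,1)
E
```

```text
shaft_tip [308.6 243.2] 0.94 [ 0.6051 -0.0656  0.104 ]
shaft_seat [313.9 226.7] 0.96 [ 0.6064 -0.0605  0.07  ]
shaft_seat [147.4 351.6] 0.6 [ 0.5334 -0.2278  0.07  ]
carriage_top [412.4  43.9] 0.92 [0.6037 0.0867 0.069 ]
shutter_top [313.9 227.2] 0.63 [ 0.5924 -0.0347  0.195 ]
from [ 0.6021 -0.0683  0.2107] 117.86 dist 0.236 dyaw 0.1
0 [-0.1563, -0.1766, 0.0107, -0.0025]
```

View pics/w1.png

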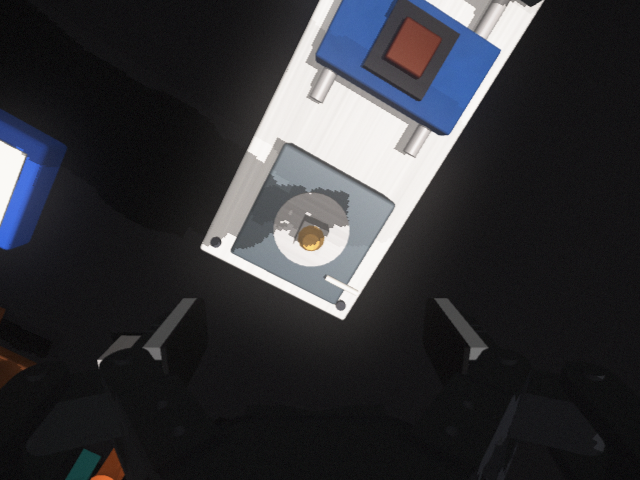

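The wrist picture shows the stage, with the brass tip at about (310,240), the round shoulder at (312,230) and the carriage at (412,45). I need the square's angle, so I'll crop closer.

```bash
python3 - <<'E'
from h import *
c=cam('wrist'); g=c['color']; cv2.imwrite('pics/w2raw.png',g)
d=cv2.convertScaleAbs(g[185:275,265:365],alpha=1.3,beta=30); cv2.imwrite('pics/w2.png',cv2.resize(d,None,fx=6.6,fy=6.6,interpolation=cv2.INTER_CUBIC))
for t,z in [('shaft_tip',.104),('shaft_seat',.07)]:
    for d in bot.mark_of('wrist',t)[:1]: print(t,np.round(d['location'],1),at_z(c,d['location'],z).round(4))
np.savez('w2.npz',T=c['T'],K=c['camera_matrix']); plan([.519,-.289,.20],118,1)
E
```

```text
shaft_tip [320.5 235.5] [ 0.6053 -0.0638  0.104 ]
shaft_seat [322.9 223.9] [ 0.6072 -0.0622  0.07  ]
from [ 0.6022 -0.0684  0.2109] 117.86 dist 0.236 dyaw 0.1
0 [-0.1562, -0.1766, 0.0109, -0.0024]
```

View pics/w2.png

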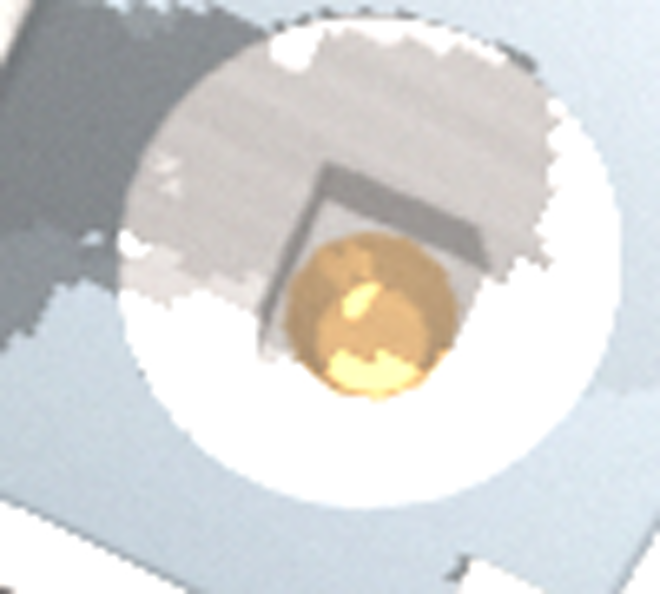

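The crop shows the square's upper corner at (330,200) and right corner at (490,270), with its base edges below them at (323,163), (475,225) and (260,335). I'll convert these to an angle.

```bash
python3 - <<'E'
from h import *
z=np.load('w2.npz'); c={'T':z['T'],'camera_matrix':z['K']}
P=lambda x,y,h: at_z(c,(265+x/6.6-.4,185+y/6.6-.4),h)
def ang(a,b): d=b-a; return round(float(np.degrees(np.arctan2(d[1],d[0]))%90),1),round(float(np.hypot(*d[:2]))*1e3,1)
print(ang(P(330,200,.094),P(490,270,.094)),ang(P(323,163,.07),P(475,225,.07)),ang(P(322,165,.07),P(262,330,.07)),ang(P(330,200,.094),P(272,350,.094)))
print('tip',P(374,330,.104),'brass base',P(371,313,.094),'shoulder',P(370,262,.07))
print('yaw tool',bot.get_obs()['tcp_rot'])
E
```

```text
(3.8, 19.3) (5.3, 19.7) (8.1, 21.5) (7.0, 18.1)
tip [ 0.60542799 -0.06300363  0.104     ] brass base [ 0.60560445 -0.06367301  0.094     ] shoulder [ 0.60573583 -0.0633585   0.07      ]
yaw tool [1.79962224e+02 2.88864209e-02 1.17859673e+02]
```

>>> {"op": "arm_command", "data": {"series": [[-0.031, -0.035, 0.0, 0], [-0.062, -0.071, 0.0, 0], [-0.094, -0.106, 0.0, 0], [-0.125, -0.141, 0.0, 0], [-0.156, -0.177, 0.0, 0]]}}

```text
time: 3.8
ee_pos: [0.5181, -0.2903, 0.2108]
tcp_rot: [180.0, 0.0, 117.9]
wrist_force: [0.7, -0.8, -0.5]
opening: 0.0852
grasp_force: 0.0
```

>>> {"op": "arm_command", "data": {"series": [[0, 0, 0, 0], [0, 0, 0, 0], [0, 0, 0, 0], [0, 0, 0, 0], [0, 0, 0, 0]]}}

```text
time: 4.3
ee_pos: [0.5199, -0.2873, 0.2104]
tcp_rot: [180.0, 0.0, 118.0]
wrist_force: [0.7, 0.2, 0.3]
opening: 0.0848
grasp_force: 0.0
```

```bash
python3 - <<'E'
from h import *
c=cam('wrist'); cv2.imwrite('pics/w3.png',c['color'])
for t,z in [('crank',0),('crank_grip',.077)]:
    for d in bot.mark_of('wrist',t)[:3]: print(t,np.round(d['location'],1),round(d['confidence'],2),at_z(c,d['location'],z).round(4))
np.savez('w3.npz',T=c['T'],K=c['camera_matrix']); print(bot.get_obs()['ee_pos'])
E
```

```text
crank [315.9 213.3] 0.93 [ 0.5227 -0.2885  0.    ]
crank [ 99.  333.1] 0.85 [ 0.3785 -0.5137  0.    ]
crank [134.4 167.9] 0.72 [ 0.3504 -0.3307  0.    ]
crank_grip [ 67.5 312.7] 0.62 [ 0.3733 -0.4452  0.077 ]
crank_grip [175.9 219.4] 0.6 [ 0.4225 -0.3298  0.077 ]
crank_grip [316.4 314.4] 0.58 [ 0.5557 -0.3499  0.077 ]
[ 0.51971357 -0.2876621   0.21030661]
```

View pics/w3.png

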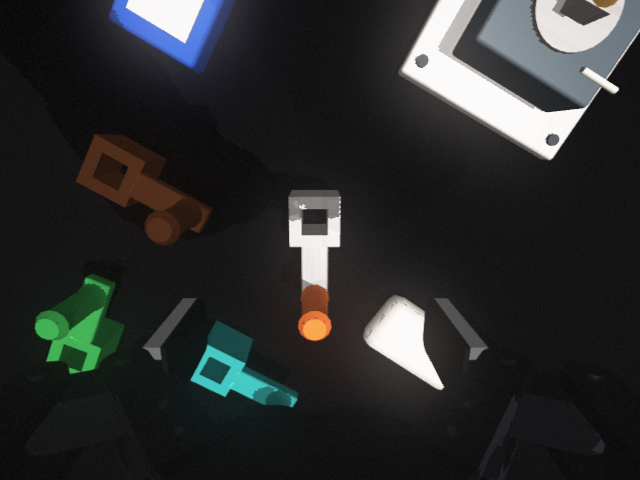

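The wrist picture shows the steel crank square with the image: top face at columns 289–340 and rows 195–246, knob at (315,325). Fingers straddling the hub are clear of the brown and cyan cranks. The shaft square is at about 6° (mod 90), centre about (0.6055,-0.0635).

```bash
python3 - <<'E'
from h import *
z=np.load('w3.npz'); c={'T':z['T'],'camera_matrix':z['K']}
a,b=at_z(c,(289.5,246),.045),at_z(c,(340,246),.045); u=(b-a)/np.linalg.norm(b-a); print(np.linalg.norm(b-a),np.degrees(np.arctan2(u[1],u[0])))
n=np.array([-u[1],u[0],0]); h=(a+b)/2+n*.022; print('hub',h, at_z(c,(314.5,221.5),.045))
k=at_z(c,(315,327),.105-.002); print('knob',k,'dir',np.degrees(np.arctan2(*(k-h)[1::-1])),np.linalg.norm((k-h)[:2]))
plan([h[0],h[1],.010],118,1)
E
```

```text
0.04423318255289668 28.01786077736574
hub [ 0.52084683 -0.28734847  0.045     ] [ 0.52067533 -0.28748563  0.045     ]
knob [ 0.55337277 -0.34807428  0.103     ] dir -61.825620349513486 0.06888803180780802
from [ 0.5197 -0.2877  0.2103] 118.02 dist 0.2 dyaw -0.0
0 [-0.0003, 0.0011, 0.2003, 0.0004]
```

>>> {"op": "arm_command", "data": {"series": [[0, 0.001, 0.04, 0], [0, 0.001, 0.08, 0], [0, 0.001, 0.12, 0], [0, 0.001, 0.16, 0], [0, 0.001, 0.185, 0]], "hand": 0.075}}

```text
time: 4.95
ee_pos: [0.5191, -0.2868, 0.022]
tcp_rot: [-179.9, -0.2, 118.0]
wrist_force: [0.0, -0.5, -0.2]
opening: 0.0749
grasp_force: 0.0
```

>>> {"op": "arm_command", "data": {"series": [[0, 0, 0.008, 0], [0, 0, 0.014, 0], [0, 0, 0.014, 0], [0, 0, 0.014, 0], [0, 0, 0.014, 0]]}}

```text
time: 5.45
ee_pos: [0.5211, -0.2882, 0.0127]
tcp_rot: [179.9, 0.1, 118.0]
wrist_force: [0.1, -0.2, -0.2]
opening: 0.0752
grasp_force: 0.0
```

>>> {"op": "arm_command", "data": {"series": [[0, 0, 0, 0], [0, 0, 0, 0], [0, 0, 0, 0], [0, 0, 0, 0], [0, 0, 0, 0]], "hand": 0.03, "grip_force": 50}}

```text
time: 5.95
ee_pos: [0.5205, -0.288, 0.012]
tcp_rot: [180.0, 0.0, 118.0]
wrist_force: [-2.1, 0.2, 6.2]
opening: 0.0432
grasp_force: 52.6
```

```bash
python3 - <<'E'
from h import *
o=bot.get_obs(); print({k:np.round(o[k],3) for k in ('time','ee_pos','tcp_rot','wrist_force','opening','grasp_force')})
plan([.6055,-.0635,.20],96+0,3)
E
```

```text
{'time': np.float64(5.95), 'ee_pos': array([ 0.521, -0.288,  0.012]), 'tcp_rot': array([1.79979e+02, 4.80000e-02, 1.17957e+02]), 'wrist_force': array([-2.08 ,  0.208,  6.177]), 'opening': np.float64(0.043), 'grasp_force': np.float64(52.634)}
from [ 0.5205 -0.288   0.012 ] 117.96 dist 0.305 dyaw -22.0
0 [0.0528, 0.0601, -0.0627, 0.1277]
1 [0.06, 0.0529, -0.0627, 0.1277]
2 [0.0663, 0.0448, -0.0627, 0.1277]
```

>>> {"op": "arm_command", "data": {"series": [[0, 0, -0.015, 0], [0, 0, -0.045, 0], [0, 0, -0.085, 0], [0, 0, -0.125, 0], [0, 0, -0.15, 0]]}}

```text
time: 6.45
ee_pos: [0.5206, -0.2879, 0.1649]
tcp_rot: [179.9, 0.1, 118.0]
wrist_force: [1.6, -0.2, -3.7]
opening: 0.0435
grasp_force: 52.2
```

```bash
python3 - <<'E'
from h import *
o=bot.get_obs(); print({k:np.round(o[k],3) for k in ('wrist_force','torque','opening','grasp_force')})
plan([.6055,-.0635,.16],96+0,2)
E
```

```text
{'wrist_force': array([ 1.632, -0.245, -3.728]), 'torque': array([-0.044, -0.04 , -0.034]), 'opening': np.float64(0.044), 'grasp_force': np.float64(52.241)}
from [ 0.5206 -0.2879  0.1649] 117.96 dist 0.24 dyaw -22.0
0 [0.0792, 0.0901, 0.0025, 0.1917]
1 [0.0949, 0.0734, 0.0025, 0.1917]
```

>>> {"op": "arm_command", "data": {"series": [[0.008, 0.009, 0, 0.02], [0.022, 0.025, 0, 0.055], [0.04, 0.046, 0, 0.1], [0.06, 0.068, 0, 0.145], [0.079, 0.09, 0, 0.192]]}}

```text
time: 6.95
ee_pos: [0.5626, -0.1746, 0.1614]
tcp_rot: [-180.0, -0.0, 106.8]
wrist_force: [1.0, -0.9, -4.8]
opening: 0.0433
grasp_force: 52.1
```

>>> {"op": "arm_command", "data": {"series": [[0.023, 0.018, 0, 0.047], [0.046, 0.036, 0, 0.094], [0.067, 0.052, 0, 0.138], [0.084, 0.065, 0, 0.173], [0.095, 0.073, 0, 0.192]]}}

```text
time: 7.45
ee_pos: [0.6049, -0.0619, 0.1613]
tcp_rot: [-179.9, -0.0, 96.0]
wrist_force: [0.2, -0.2, -4.9]
opening: 0.0437
grasp_force: 52.0
```

>>> {"op": "arm_command", "data": {"series": [[0, 0, 0, 0], [0, 0, 0, 0], [0, 0, 0, 0], [0, 0, 0, 0], [0, 0, 0, 0]]}}

```text
time: 7.95
ee_pos: [0.6047, -0.0643, 0.1614]
tcp_rot: [-180.0, 0.0, 95.9]
wrist_force: [-0.2, 0.5, -3.2]
opening: 0.0434
grasp_force: 52.1
```

```bash
python3 - <<'E'
from h import *
o=bot.get_obs(); print({k:np.round(o[k],3) for k in ('wrist_force','opening','grasp_force')})
plan([.6055,-.0635,.13],96+0,1)
c=cam('wrist'); g=c['color']; d=cv2.convertScaleAbs(g[100:400,150:490],alpha=1.3,beta=30); cv2.imwrite('pics/w4.png',cv2.resize(d,None,fx=2,fy=2))
print(proj(c,[.6055,-.0635,.104]),proj(c,[.6055,-.0635,.185]))
for t in ('shaft_tip','shaft_seat','crank'): print(t,[(np.round(e['location']),round(e['confidence'],2)) for e in bot.mark_of('wrist',t)])
E
```

```text
{'wrist_force': array([-0.189,  0.482, -3.152]), 'opening': np.float64(0.043), 'grasp_force': np.float64(52.069)}
from [ 0.6047 -0.0643  0.1614] 95.92 dist 0.031 dyaw 0.1
0 [0.0007, 0.0009, 0.0314, -0.0015]
[315.07338278 260.99553235] [315.2184598  333.03455135]
shaft_tip []
shaft_seat [(array([321., 245.]), 0.72)]
crank [(array([316., 294.]), 0.73)]
```

View pics/w4.png

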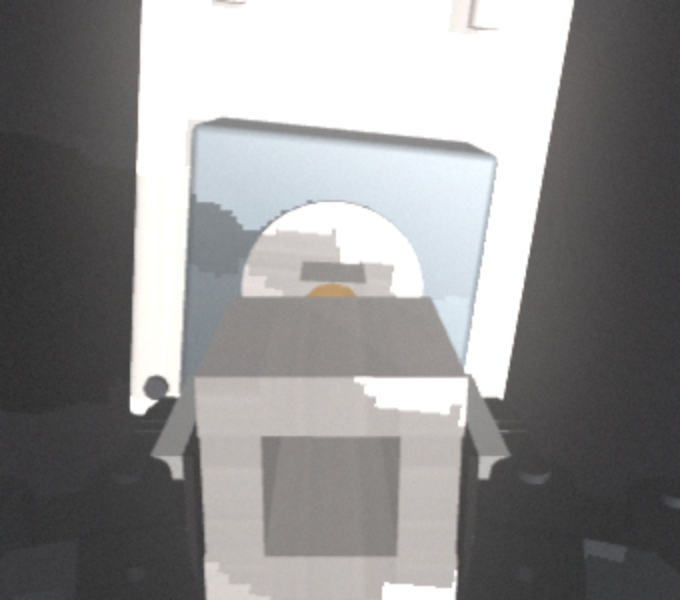

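The picture shows the hub's edges parallel to the shaft's dark base strip (crop row 263), with hub centre column 332 against brass column 331. It is aligned, so I'll lower it.

>>> {"op": "arm_command", "data": {"series": [[0.001, 0.0005, 0.015, 0], [0.001, 0.0005, 0.03, 0], [0.001, 0.0005, 0.042, 0], [0.001, 0.0005, 0.05, 0], [0.001, 0.0005, 0.054, 0]]}}

```text
time: 8.65
ee_pos: [0.6047, -0.0626, 0.1057]
tcp_rot: [-179.9, -0.0, 96.0]
wrist_force: [-2.4, 0.4, 1.8]
opening: 0.0431
grasp_force: 52.7
```

>>> {"op": "arm_command", "data": {"series": [[0, 0, 0.003, 0], [0, 0, 0.006, 0], [0, 0, 0.009, 0], [0, 0, 0.012, 0], [0, 0, 0.013, 0]]}}

```text
time: 9.15
ee_pos: [0.6054, -0.063, 0.0942]
tcp_rot: [180.0, 0.0, 95.9]
wrist_force: [0.1, -3.6, -1.8]
opening: 0.0434
grasp_force: 52.2
```

>>> {"op": "arm_command", "data": {"series": [[0, 0, 0.004, 0], [0, 0, 0.008, 0], [0, 0, 0.011, 0], [0, 0, 0.012, 0], [0, 0, 0.012, 0]]}}

```text
time: 9.65
ee_pos: [0.6053, -0.063, 0.082]
tcp_rot: [-180.0, 0.0, 95.9]
wrist_force: [0.5, -5.1, -2.6]
opening: 0.0433
grasp_force: 52.3
```

>>> {"op": "arm_command", "data": {"series": [[0, 0, 0.001, 0], [0, 0, 0.001, 0], [0, 0, 0.001, 0], [0, 0, 0.001, 0], [0, 0, 0.001, 0]]}}

```text
time: 10.15
ee_pos: [0.6053, -0.063, 0.082]
tcp_rot: [180.0, 0.0, 95.9]
wrist_force: [-1.8, -5.2, 4.8]
opening: 0.0435
grasp_force: 53.1
```

Seated: underside at the shoulder and force turned positive. I'll release and move to the knob.

>>> {"op": "arm_command", "data": {"series": [[0, 0, -0.001, 0], [0, 0, -0.001, 0], [0, 0, -0.001, 0], [0, 0, -0.001, 0], [0, 0, -0.001, 0]], "hand": 0.07}}

```text
time: 10.65
ee_pos: [0.6052, -0.0624, 0.0822]
tcp_rot: [-180.0, -0.0, 96.0]
wrist_force: [-0.2, 0.1, 0.7]
opening: 0.0697
grasp_force: 0.0
```

>>> {"op": "arm_command", "data": {"series": [[0, 0, -0.025, 0], [0, 0, -0.065, 0], [0, 0, -0.105, 0], [0, 0, -0.135, 0], [0, 0, -0.145, 0]]}}

```text
time: 11.15
ee_pos: [0.6061, -0.0626, 0.2312]
tcp_rot: [179.7, 0.1, 96.0]
wrist_force: [0.3, -0.4, -0.3]
opening: 0.0702
grasp_force: 0.0
```

```bash
python3 - <<'E'
from h import *
cam('wrist'); cam('wrist'); c=cam('wrist'); cv2.imwrite('pics/w5raw.png',c['color'])
for t,z in [('crank',.07),('crank_grip',.148),('carriage_top',.069)]:
    for d in bot.mark_of('wrist',t)[:2]: print(t,np.round(d['location'],1),round(d['confidence'],2),at_z(c,d['location'],z).round(4))
g=c['color']; cv2.imwrite('pics/w5.png',g)
k=np.array([.6053+.07*np.cos(np.radians(-84.1)),-.063+.07*np.sin(np.radians(-84.1))]); print(k, proj(c,[*k,.174]),proj(c,[.6053,-.063,.115]))
plan([*k,.131],96,1)
E
```

```text
crank [316.1 224.3] 0.7 [ 0.6082 -0.0635  0.07  ]
crank_grip [101.5 465.7] 0.77 [ 0.463  -0.2499  0.148 ]
crank_grip [313.7 345.3] 0.67 [ 0.6131 -0.1306  0.148 ]
carriage_top [334.1  24.6] 0.92 [0.6057 0.0873 0.069 ]
carriage_top [315.2 347.8] 0.37 [ 0.6197 -0.1813  0.069 ]
[ 0.61249548 -0.1326292 ] [312.34710747 370.97655976] [312.55934734 237.21923504]
from [ 0.6047 -0.0625  0.2253] 95.96 dist 0.118 dyaw 0.0
0 [-0.0705, 0.0004, 0.0943, -0.0007]
```

View pics/w5.png

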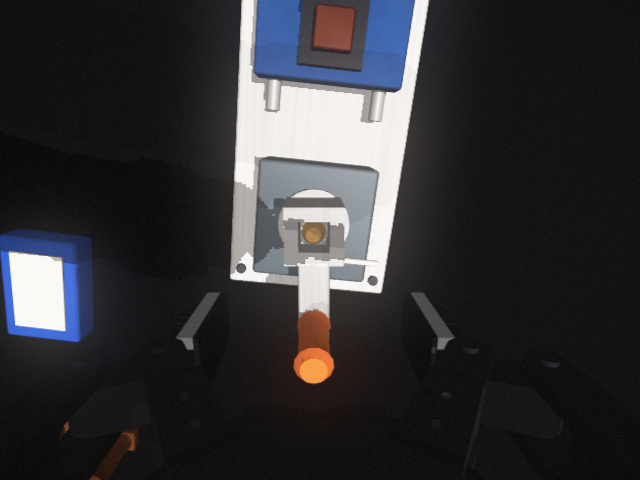

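The crank is down on the shaft, knob top at (314,370), within 2 px of the predicted spot. Grasping the knob.

>>> {"op": "arm_command", "data": {"series": [[-0.02, 0.0, 0, 0], [-0.045, 0.0, 0, 0], [-0.065, 0.0, 0.005, 0], [-0.0705, 0.0, 0.02, 0], [-0.0705, 0.0, 0.035, 0]], "hand": 0.06}}

```text
time: 11.95
ee_pos: [0.6122, -0.1338, 0.1903]
tcp_rot: [-179.9, -0.0, 95.9]
wrist_force: [0.2, -0.3, -0.5]
opening: 0.0601
grasp_force: 0.0
```

>>> {"op": "arm_command", "data": {"series": [[0, 0, 0.02, 0], [0, 0, 0.04, 0], [0, 0, 0.055, 0], [0, 0, 0.059, 0], [0, 0, 0.059, 0]]}}

```text
time: 12.45
ee_pos: [0.6121, -0.1326, 0.1325]
tcp_rot: [-179.9, -0.0, 96.0]
wrist_force: [0.3, 0.0, 0.7]
opening: 0.0603
grasp_force: 0.0
```

>>> {"op": "arm_command", "data": {"series": [[0, 0, 0, 0], [0, 0, 0, 0], [0, 0, 0, 0], [0, 0, 0, 0], [0, 0, 0, 0]], "hand": 0.01, "grip_force": 30}}

```text
time: 12.95
ee_pos: [0.613, -0.133, 0.1342]
tcp_rot: [179.9, 0.1, 95.9]
wrist_force: [-0.7, -1.9, 5.7]
opening: 0.0233
grasp_force: 29.3
```

```bash
python3 - <<'E'
from h import *
o=bot.get_obs(); print({k:np.round(o[k],3) for k in ('ee_pos','tcp_rot','wrist_force','opening','grasp_force')})
y=np.radians(o['tcp_rot'][2]); p=np.array(o['ee_pos'][:2]); c0=np.array([.6053,-.063]); r=p-c0; f0=np.degrees(np.arctan2(r[1],r[0])); print('radius',np.hypot(*r),f0)
X=np.array([np.cos(y),np.sin(y)]); Y=np.array([np.sin(y),-np.cos(y)])
step=15
for k in range(5):   # one turn = ~5 calls (24 rows) ; print 72deg-per-call variant too
    for st in (14.4,):
        a=f0-72*k; rows=[]
        for i in range(1,6):
            q=.07*np.array([np.cos(np.radians(a-st*i))-np.cos(np.radians(a)),np.sin(np.radians(a-st*i))-np.sin(np.radians(a))])
            rows.append([round(float(q@X),4),round(float(q@Y),4),0,0])
        print(rows)
E
```

```text
{'ee_pos': array([ 0.613, -0.133,  0.134]), 'tcp_rot': array([1.79918e+02, 5.20000e-02, 9.59480e+01]), 'wrist_force': array([-0.74 , -1.874,  5.703]), 'opening': np.float64(0.023), 'grasp_force': np.float64(29.256)}
radius 0.07046641684741804 -83.75257589417504
[[0.0021, -0.0174, 0, 0], [0.0085, -0.0338, 0, 0], [0.0187, -0.048, 0, 0], [0.0322, -0.0593, 0, 0], [0.048, -0.0668, 0, 0]]
[[0.0172, -0.0034, 0, 0], [0.0347, -0.0024, 0, 0], [0.0515, 0.003, 0, 0], [0.0663, 0.0123, 0, 0], [0.0784, 0.025, 0, 0]]
[[0.0085, 0.0153, 0, 0], [0.013, 0.0323, 0, 0], [0.0131, 0.0499, 0, 0], [0.0088, 0.0669, 0, 0], [0.0004, 0.0823, 0, 0]]
[[-0.0119, 0.0129, 0, 0], [-0.0267, 0.0223, 0, 0], [-0.0434, 0.0278, 0, 0], [-0.0609, 0.029, 0, 0], [-0.0781, 0.0258, 0, 0]]
[[-0.0159, -0.0074, 0, 0], [-0.0295, -0.0185, 0, 0], [-0.0399, -0.0326, 0, 0], [-0.0464, -0.0489, 0, 0], [-0.0487, -0.0663, 0, 0]]
```

>>> {"op": "arm_command", "data": {"series": [[0.002, -0.0174, 0, 0], [0.0085, -0.0338, 0, 0], [0.0187, -0.048, 0, 0], [0.0322, -0.0593, 0, 0], [0.048, -0.0668, 0, 0]]}}

```text
time: 13.45
ee_pos: [0.5412, -0.0932, 0.1347]
tcp_rot: [179.9, 0.2, 95.9]
wrist_force: [1.4, -7.5, 4.6]
opening: 0.0232
grasp_force: 29.3
```

>>> {"op": "arm_command", "data": {"series": [[0.0172, -0.0034, 0, 0], [0.0347, -0.0024, 0, 0], [0.0515, 0.003, 0, 0], [0.0663, 0.0123, 0, 0], [0.0784, 0.025, 0, 0]]}}

```text
time: 13.95
ee_pos: [0.5572, -0.0114, 0.1343]
tcp_rot: [-180.0, 0.1, 95.9]
wrist_force: [-5.8, -7.2, 6.8]
opening: 0.0232
grasp_force: 29.6
```

```bash
python3 - <<'E'
from h import *
o=bot.get_obs(); print({k:np.round(o[k],3) for k in ('ee_pos','tcp_rot','wrist_force','opening','grasp_force')})
r=np.array(o['ee_pos'][:2])-[.6053,-.063]; print(np.hypot(*r),np.degrees(np.arctan2(r[1],r[0])))
E
```

```text
{'ee_pos': array([ 0.557, -0.011,  0.134]), 'tcp_rot': array([-1.79958e+02,  8.90000e-02,  9.59290e+01]), 'wrist_force': array([-5.791, -7.232,  6.805]), 'opening': np.float64(0.023), 'grasp_force': np.float64(29.595)}
0.0705674109886269 133.01521737499303
```

Winding works with light forces. I'll finish turn one and do turn two.

>>> {"op": "arm_command", "data": {"series": [[0.0085, 0.0153, 0, 0], [0.013, 0.0323, 0, 0], [0.0131, 0.0499, 0, 0], [0.0088, 0.0669, 0, 0], [0.0004, 0.0823, 0, 0]]}}

```text
time: 14.45
ee_pos: [0.6393, -0.0015, 0.1339]
tcp_rot: [-179.9, -0.1, 96.0]
wrist_force: [-8.4, 0.9, 6.9]
opening: 0.0231
grasp_force: 30.4
```

>>> {"op": "arm_command", "data": {"series": [[-0.0119, 0.0129, 0, 0], [-0.0267, 0.0223, 0, 0], [-0.0434, 0.0278, 0, 0], [-0.0609, 0.029, 0, 0], [-0.0781, 0.0258, 0, 0]]}}

```text
time: 14.95
ee_pos: [0.675, -0.0763, 0.1347]
tcp_rot: [179.8, -0.1, 96.1]
wrist_force: [1.3, 6.6, 7.0]
opening: 0.0232
grasp_force: 29.6
```

>>> {"op": "arm_command", "data": {"series": [[-0.0159, -0.0074, 0, 0], [-0.0295, -0.0185, 0, 0], [-0.0399, -0.0326, 0, 0], [-0.0464, -0.0489, 0, 0], [-0.0487, -0.0663, 0, 0]]}}

```text
time: 15.45
ee_pos: [0.6138, -0.1341, 0.1348]
tcp_rot: [179.7, 0.1, 95.9]
wrist_force: [3.6, -2.9, 5.9]
opening: 0.023
grasp_force: 29.6
```

>>> {"op": "arm_command", "data": {"series": [[0.0021, -0.0174, 0, 0], [0.0085, -0.0338, 0, 0], [0.0187, -0.048, 0, 0], [0.0322, -0.0593, 0, 0], [0.048, -0.0668, 0, 0]]}}

```text
time: 15.95
ee_pos: [0.541, -0.093, 0.1348]
tcp_rot: [179.9, 0.2, 95.9]
wrist_force: [0.8, -6.0, 5.5]
opening: 0.0233
grasp_force: 29.6
```

>>> {"op": "arm_command", "data": {"series": [[0.0172, -0.0034, 0, 0], [0.0347, -0.0024, 0, 0], [0.0515, 0.003, 0, 0], [0.0663, 0.0123, 0, 0], [0.0784, 0.025, 0, 0]]}}

```text
time: 16.45
ee_pos: [0.5571, -0.0113, 0.1342]
tcp_rot: [-180.0, 0.1, 95.9]
wrist_force: [-5.1, -6.6, 5.4]
opening: 0.0236
grasp_force: 29.8
```

>>> {"op": "arm_command", "data": {"series": [[0.0085, 0.0153, 0, 0], [0.013, 0.0323, 0, 0], [0.0131, 0.0499, 0, 0], [0.0088, 0.0669, 0, 0], [0.0004, 0.0823, 0, 0]]}}

```text
time: 16.95
ee_pos: [0.6395, -0.0015, 0.1339]
tcp_rot: [-179.9, -0.1, 96.0]
wrist_force: [-5.8, 1.7, 6.8]
opening: 0.0232
grasp_force: 30.6
```

>>> {"op": "arm_command", "data": {"series": [[-0.0119, 0.0129, 0, 0], [-0.0267, 0.0223, 0, 0], [-0.0434, 0.0278, 0, 0], [-0.0609, 0.029, 0, 0], [-0.0781, 0.0258, 0, 0]]}}

```text
time: 17.45
ee_pos: [0.6749, -0.0763, 0.1346]
tcp_rot: [179.8, -0.1, 96.1]
wrist_force: [1.1, 6.8, 5.0]
opening: 0.023
grasp_force: 29.8
```

>>> {"op": "arm_command", "data": {"series": [[-0.0159, -0.0074, 0, 0], [-0.0295, -0.0185, 0, 0], [-0.0399, -0.0326, 0, 0], [-0.0464, -0.0489, 0, 0], [-0.0487, -0.0663, 0, 0]]}}

```text
time: 17.95
ee_pos: [0.6138, -0.1341, 0.1347]
tcp_rot: [179.7, 0.1, 95.9]
wrist_force: [3.9, -3.3, 5.5]
opening: 0.0233
grasp_force: 29.8
```

```bash
python3 - <<'E'
from h import *
o=bot.get_obs(); print({k:np.round(o[k],3) for k in ('ee_pos','wrist_force')})
r=np.array(o['ee_pos'][:2])-[.6053,-.063]; print(np.hypot(*r),np.degrees(np.arctan2(r[1],r[0])))
for n in ('top','wrist','scene'):
    c=cam(n); cv2.imwrite(f'pics/{n}6.png',c['color'])
    for d in bot.mark_of(n,'carriage_top')[:2]: print(n,np.round(d['location'],1),round(d['confidence'],2),at_z(c,d['location'],.069).round(4))
E
```

```text
{'ee_pos': array([ 0.614, -0.134,  0.135]), 'wrist_force': array([ 3.935, -3.272,  5.501])}
0.0716073798448345 -83.20954947659654
top [207.2 192.3] 0.68 [0.6008 0.1646 0.069 ]
scene [418.3 196.5] 0.73 [0.6062 0.1699 0.069 ]
scene [374.4 254. ] 0.38 [ 0.595  -0.0434  0.069 ]
```

>>> {"op": "arm_command", "data": {"series": [[0.0021, -0.0174, 0, 0], [0.0085, -0.0338, 0, 0], [0.0187, -0.048, 0, 0], [0.0322, -0.0593, 0, 0], [0.048, -0.0668, 0, 0]]}}

```text
time: 18.75
ee_pos: [0.5414, -0.093, 0.1346]
tcp_rot: [179.9, 0.2, 95.9]
wrist_force: [0.1, -8.1, 7.4]
opening: 0.0231
grasp_force: 29.9
```

>>> {"op": "arm_command", "data": {"series": [[0.0172, -0.0034, 0, 0], [0.0347, -0.0024, 0, 0], [0.0515, 0.003, 0, 0], [0.0663, 0.0123, 0, 0], [0.0784, 0.025, 0, 0]]}}

```text
time: 19.25
ee_pos: [0.5574, -0.0108, 0.1341]
tcp_rot: [-179.9, 0.1, 96.0]
wrist_force: [-6.6, -7.8, 8.3]
opening: 0.0229
grasp_force: 30.1
```

>>> {"op": "arm_command", "data": {"series": [[0.0085, 0.0153, 0, 0], [0.013, 0.0323, 0, 0], [0.0131, 0.0499, 0, 0], [0.0088, 0.0669, 0, 0], [0.0004, 0.0823, 0, 0]]}}

```text
time: 19.75
ee_pos: [0.6396, -0.0008, 0.1335]
tcp_rot: [-179.9, -0.1, 96.1]
wrist_force: [-7.0, 1.1, 8.2]
opening: 0.0235
grasp_force: 31.2
```

```bash
python3 - <<'E'
from h import *
c=cam('top'); print([(np.round(d['location'],1),round(d['confidence'],2),at_z(c,d['location'],.069).round(4)) for d in bot.mark_of('top','carriage_top')[:2]])
y=np.radians(95.93); X=np.array([np.cos(y),np.sin(y)]); Y=np.array([np.sin(y),-np.cos(y)])
f0=-83.75-216
for k in range(10):
        a=f0-36*k; rows=[]
        for i in range(1,6):
            q=.07*np.array([np.cos(np.radians(a-7.2*i))-np.cos(np.radians(a)),np.sin(np.radians(a-7.2*i))-np.sin(np.radians(a))])
            rows.append([round(float(q@X),4),round(float(q@Y),4),0,0])
        print(k,rows)
E
```

```text
[(array([199.9, 189.4]), 0.62, array([0.6087, 0.1831, 0.069 ]))]
0 [[-0.0056, 0.0068, 0, 0], [-0.0119, 0.0129, 0, 0], [-0.019, 0.0181, 0, 0], [-0.0267, 0.0223, 0, 0], [-0.0349, 0.0256, 0, 0]]
1 [[-0.0085, 0.0022, 0, 0], [-0.0172, 0.0034, 0, 0], [-0.026, 0.0034, 0, 0], [-0.0347, 0.0024, 0, 0], [-0.0433, 0.0002, 0, 0]]
2 [[-0.0082, -0.0032, 0, 0], [-0.0159, -0.0074, 0, 0], [-0.0231, -0.0125, 0, 0], [-0.0295, -0.0185, 0, 0], [-0.0351, -0.0252, 0, 0]]
3 [[-0.0048, -0.0074, 0, 0], [-0.0085, -0.0153, 0, 0], [-0.0113, -0.0237, 0, 0], [-0.013, -0.0323, 0, 0], [-0.0136, -0.0411, 0, 0]]
4 [[0.0005, -0.0088, 0, 0], [0.0021, -0.0174, 0, 0], [0.0048, -0.0258, 0, 0], [0.0085, -0.0338, 0, 0], [0.0131, -0.0412, 0, 0]]
5 [[0.0056, -0.0068, 0, 0], [0.0119, -0.0129, 0, 0], [0.019, -0.0181, 0, 0], [0.0267, -0.0223, 0, 0], [0.0349, -0.0256, 0, 0]]
6 [[0.0085, -0.0022, 0, 0], [0.0172, -0.0034, 0, 0], [0.026, -0.0034, 0, 0], [0.0347, -0.0024, 0, 0], [0.0433, -0.0002, 0, 0]]
7 [[0.0082, 0.0032, 0, 0], [0.0159, 0.0074, 0, 0], [0.0231, 0.0125, 0, 0], [0.0295, 0.0185, 0, 0], [0.0351, 0.0252, 0, 0]]
8 [[0.0048, 0.0074, 0, 0], [0.0085, 0.0153, 0, 0], [0.0113, 0.0237, 0, 0], [0.013, 0.0323, 0, 0], [0.0136, 0.0411, 0, 0]]
9 [[-0.0005, 0.0088, 0, 0], [-0.0021, 0.0174, 0, 0], [-0.0048, 0.0258, 0, 0], [-0.0085, 0.0338, 0, 0], [-0.0131, 0.0412, 0, 0]]
```

>>> {"op": "arm_command", "data": {"series": [[-0.0056, 0.0068, 0, 0], [-0.0119, 0.0129, 0, 0], [-0.019, 0.0181, 0, 0], [-0.0267, 0.0223, 0, 0], [-0.0349, 0.0256, 0, 0]]}}

```text
time: 20.35
ee_pos: [0.6692, -0.0326, 0.1338]
tcp_rot: [-180.0, -0.2, 96.1]
wrist_force: [-4.1, 5.6, 9.0]
opening: 0.0229
grasp_force: 30.4
```

>>> {"op": "arm_command", "data": {"series": [[-0.004, 0.0013, 0, 0], [-0.0085, 0.0022, 0, 0], [-0.0128, 0.003, 0, 0], [-0.0172, 0.0034, 0, 0], [-0.0172, 0.0034, 0, 0]]}}

```text
time: 20.85
ee_pos: [0.6748, -0.0494, 0.1341]
tcp_rot: [179.9, -0.1, 96.0]
wrist_force: [-0.9, 6.1, 9.1]
opening: 0.0236
grasp_force: 30.0
```

>>> {"op": "arm_command", "data": {"series": [[-0.0044, 0.0, 0, 0], [-0.0088, 0.0, 0, 0], [-0.0131, -0.0004, 0, 0], [-0.0175, -0.001, 0, 0], [-0.0261, -0.0032, 0, 0]]}}

```text
time: 21.35
ee_pos: [0.6753, -0.0751, 0.1344]
tcp_rot: [179.8, -0.1, 96.1]
wrist_force: [3.5, 6.2, 8.7]
opening: 0.0234
grasp_force: 30.1
```

>>> {"op": "arm_command", "data": {"series": [[-0.0041, -0.0015, 0, 0], [-0.0082, -0.0032, 0, 0], [-0.0121, -0.0052, 0, 0], [-0.0159, -0.0074, 0, 0], [-0.0159, -0.0074, 0, 0]]}}

```text
time: 21.85
ee_pos: [0.6698, -0.0931, 0.1344]
tcp_rot: [179.8, -0.0, 96.0]
wrist_force: [6.9, 2.7, 7.2]
opening: 0.0233
grasp_force: 30.2
```

>>> {"op": "arm_command", "data": {"series": [[-0.0036, -0.0025, 0, 0], [-0.0072, -0.0051, 0, 0], [-0.0104, -0.0081, 0, 0], [-0.0136, -0.0111, 0, 0], [-0.0192, -0.0178, 0, 0]]}}

```text
time: 22.35
ee_pos: [0.6548, -0.1144, 0.1346]
tcp_rot: [179.7, 0.0, 96.0]
wrist_force: [7.9, -0.5, 7.0]
opening: 0.0234
grasp_force: 30.2
```

>>> {"op": "arm_command", "data": {"series": [[-0.0024, -0.0036, 0, 0], [-0.0048, -0.0074, 0, 0], [-0.0067, -0.0113, 0, 0], [-0.0085, -0.0153, 0, 0], [-0.0085, -0.0153, 0, 0]]}}

```text
time: 22.85
ee_pos: [0.6395, -0.1255, 0.1345]
tcp_rot: [179.8, 0.1, 95.9]
wrist_force: [5.9, -4.7, 7.3]
opening: 0.0232
grasp_force: 30.1
```

>>> {"op": "arm_command", "data": {"series": [[-0.0015, -0.0042, 0, 0], [-0.0028, -0.0084, 0, 0], [-0.0037, -0.0127, 0, 0], [-0.0045, -0.017, 0, 0], [-0.0051, -0.0258, 0, 0]]}}

```text
time: 23.35
ee_pos: [0.6148, -0.1335, 0.1346]
tcp_rot: [179.8, 0.1, 96.0]
wrist_force: [4.6, -6.5, 9.1]
opening: 0.0232
grasp_force: 30.1
```

>>> {"op": "arm_command", "data": {"series": [[0.0002, -0.0044, 0, 0], [0.0005, -0.0088, 0, 0], [0.0012, -0.0131, 0, 0], [0.0021, -0.0174, 0, 0], [0.0021, -0.0174, 0, 0]]}}

```text
time: 23.85
ee_pos: [0.5963, -0.1333, 0.1347]
tcp_rot: [179.8, 0.1, 95.9]
wrist_force: [1.9, -8.2, 9.1]
opening: 0.0234
grasp_force: 30.1
```

>>> {"op": "arm_command", "data": {"series": [[0.0013, -0.0042, 0, 0], [0.0027, -0.0084, 0, 0], [0.0045, -0.0124, 0, 0], [0.0064, -0.0164, 0, 0], [0.011, -0.0238, 0, 0]]}}

```text
time: 24.35
ee_pos: [0.5718, -0.1253, 0.1348]
tcp_rot: [179.8, 0.2, 95.9]
wrist_force: [0.6, -8.9, 9.8]
opening: 0.0232
grasp_force: 30.1
```

>>> {"op": "arm_command", "data": {"series": [[0.0027, -0.0034, 0, 0], [0.0056, -0.0068, 0, 0], [0.0087, -0.0099, 0, 0], [0.0119, -0.0129, 0, 0], [0.0119, -0.0129, 0, 0]]}}

```text
time: 24.85
ee_pos: [0.5568, -0.1143, 0.1347]
tcp_rot: [179.9, 0.2, 95.9]
wrist_force: [-3.0, -9.1, 11.1]
opening: 0.0236
grasp_force: 30.2
```

>>> {"op": "arm_command", "data": {"series": [[0.0035, -0.0027, 0, 0], [0.0071, -0.0052, 0, 0], [0.0109, -0.0073, 0, 0], [0.0148, -0.0094, 0, 0], [0.023, -0.0127, 0, 0]]}}

```text
time: 25.35
ee_pos: [0.5417, -0.0932, 0.1346]
tcp_rot: [180.0, 0.2, 95.9]
wrist_force: [-4.9, -8.9, 11.6]
opening: 0.023
grasp_force: 30.2
```

>>> {"op": "arm_command", "data": {"series": [[0.0042, -0.0013, 0, 0], [0.0085, -0.0022, 0, 0], [0.0128, -0.003, 0, 0], [0.0172, -0.0034, 0, 0], [0.0172, -0.0034, 0, 0]]}}

```text
time: 25.85
ee_pos: [0.536, -0.0754, 0.1345]
tcp_rot: [-180.0, 0.1, 96.0]
wrist_force: [-6.0, -6.4, 12.3]
opening: 0.0233
grasp_force: 30.3
```

>>> {"op": "arm_command", "data": {"series": [[0.0044, 0.0, 0, 0], [0.0088, 0.0, 0, 0], [0.0131, 0.0004, 0, 0], [0.0175, 0.001, 0, 0], [0.0261, 0.0032, 0, 0]]}}

```text
time: 26.35
ee_pos: [0.5362, -0.0495, 0.1343]
tcp_rot: [-179.9, 0.1, 95.9]
wrist_force: [-7.7, -5.8, 12.6]
opening: 0.0227
grasp_force: 30.4
```

>>> {"op": "arm_command", "data": {"series": [[0.0041, 0.0015, 0, 0], [0.0082, 0.0032, 0, 0], [0.0121, 0.0052, 0, 0], [0.0159, 0.0074, 0, 0], [0.0159, 0.0074, 0, 0]]}}

```text
time: 26.85
ee_pos: [0.5395, -0.0363, 0.1347]
tcp_rot: [-179.6, 0.5, 95.8]
wrist_force: [-22.2, -26.6, 22.5]
opening: 0.023
grasp_force: 35.5
```

>>> {"op": "arm_command", "data": {"series": [[0.0036, 0.0025, 0, 0], [0.0072, 0.0051, 0, 0], [0.0104, 0.0081, 0, 0], [0.0136, 0.0111, 0, 0], [0.0192, 0.0178, 0, 0]]}}

```text
time: 27.35
ee_pos: [0.5578, -0.0112, 0.133]
tcp_rot: [-179.9, -0.0, 95.9]
wrist_force: [0.3, -0.8, -1.0]
opening: 0.01
grasp_force: 0.0
```

The stop was reached (35 N), and then the fingers slipped off the knob. I'll rise and check the crank.

>>> {"op": "arm_command", "data": {"series": [[0, 0, -0.03, 0], [0, 0, -0.06, 0], [0, 0, -0.09, 0], [0, 0, -0.11, 0], [0, 0, -0.11, 0]]}}

```text
time: 27.85
ee_pos: [0.5594, -0.0105, 0.2457]
tcp_rot: [179.8, -0.0, 96.0]
wrist_force: [-0.4, -0.3, 0.2]
opening: 0.01
grasp_force: 0.0
```

>>> {"op": "arm_command", "data": {"series": [[-0.03, 0.03, 0, 0], [-0.06, 0.05, 0, 0], [-0.075, 0.05, 0, 0], [-0.075, 0.05, 0, 0], [-0.075, 0.05, 0, 0]], "hand": 0.06}}

```text
time: 28.35
ee_pos: [0.6151, -0.0803, 0.2425]
tcp_rot: [-179.9, -0.0, 95.9]
wrist_force: [-0.0, 0.1, -0.3]
opening: 0.0597
grasp_force: 0.0
```

```bash
python3 - <<'E'
from h import *
c=cam('wrist'); cv2.imwrite('pics/w7.png',c['color']); print(bot.get_obs()['ee_pos'])
for t,z in [('crank',.07),('crank_grip',.148),('carriage_top',.069)]:
    for d in bot.mark_of('wrist',t)[:2]: print(t,np.round(d['location'],1),round(d['confidence'],2),at_z(c,d['location'],z).round(4))
np.savez('w7.npz',T=c['T'],K=c['camera_matrix'])
E
```

```text
[ 0.61503747 -0.08000263  0.24296968]
crank [306.7 201.2] 0.7 [ 0.6069 -0.0647  0.07  ]
crank_grip [198.9 191. ] 0.88 [ 0.5374 -0.0523  0.148 ]
carriage_top [306.5 201.4] 0.17 [ 0.6068 -0.0651  0.069 ]
```

View pics/w7.png

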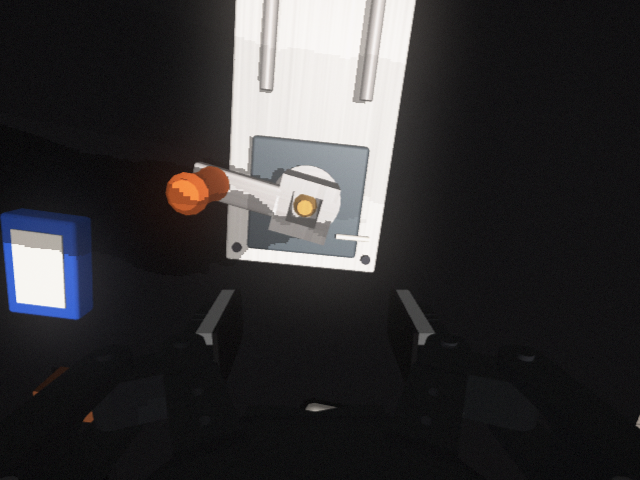

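The picture shows the crank still on the shaft, knob at (187,193), about 171°, and the carriage gone from the rods in view. To be sure of the stop, I'll push the knob clockwise with closed fingers and watch the force.

```bash
python3 - <<'E'
from h import *
plan([.536,-.092,.243],96,1)
E
```

```text
from [ 0.6151 -0.0799  0.2437] 96.02 dist 0.08 dyaw -0.0
0 [-0.0038, -0.0799, 0.0007, 0.0003]
```

>>> {"op": "arm_command", "data": {"series": [[-0.001, -0.02, 0, 0], [-0.002, -0.045, 0, 0], [-0.003, -0.068, 0, 0], [-0.004, -0.08, 0, 0], [-0.004, -0.08, 0, 0]], "hand": 0.0}}

```text
time: 29.05
ee_pos: [0.5354, -0.093, 0.2443]
tcp_rot: [179.9, 0.0, 96.0]
wrist_force: [0.4, 0.5, 0.3]
opening: 0.0001
grasp_force: 0.0
```

>>> {"op": "arm_command", "data": {"series": [[0, 0, 0.03, 0], [0, 0, 0.06, 0], [0, 0, 0.09, 0], [0, 0, 0.105, 0], [0, 0, 0.108, 0]]}}

```text
time: 29.55
ee_pos: [0.536, -0.0928, 0.1335]
tcp_rot: [-179.8, -0.0, 96.0]
wrist_force: [0.5, 0.1, 0.3]
opening: 0.0003
grasp_force: 0.0
```

>>> {"op": "arm_command", "data": {"series": [[0.004, 0, 0, 0], [0.008, 0, 0, 0], [0.012, 0, 0, 0], [0.016, 0, 0, 0], [0.018, 0, 0, 0]]}}

```text
time: 30.05
ee_pos: [0.5346, -0.0749, 0.136]
tcp_rot: [179.9, 0.0, 96.0]
wrist_force: [-0.0, -2.3, 1.3]
opening: -0.0001
grasp_force: 1.4
```

>>> {"op": "arm_command", "data": {"series": [[0.001, 0, 0, 0], [0.002, 0, 0, 0], [0.003, 0, 0, 0], [0.003, 0, 0, 0], [0.003, 0, 0, 0]]}}

```text
time: 30.55
ee_pos: [0.5345, -0.0732, 0.1361]
tcp_rot: [179.9, 0.1, 95.9]
wrist_force: [-0.0, -7.6, 4.8]
opening: -0.0
grasp_force: 3.3
```

>>> {"op": "arm_command", "data": {"series": [[0.001, 0, 0, 0], [0.002, 0, 0, 0], [0.003, 0, 0, 0], [0.003, 0, 0, 0], [0.003, 0, 0, 0]]}}

```text
time: 31.05
ee_pos: [0.5345, -0.0709, 0.1364]
tcp_rot: [179.9, 0.2, 95.9]
wrist_force: [0.7, -10.6, 5.7]
opening: -0.0001
grasp_force: 5.5
```

>>> {"op": "arm_command", "data": {"series": [[0.001, 0, 0, 0], [0.002, 0, 0, 0], [0.003, 0, 0, 0], [0.003, 0, 0, 0], [0.003, 0, 0, 0]]}}

```text
time: 31.55
ee_pos: [0.5344, -0.0689, 0.1366]
tcp_rot: [179.9, 0.3, 95.8]
wrist_force: [1.6, -16.5, 7.5]
opening: -0.0
grasp_force: 8.2
```

>>> {"op": "arm_command", "data": {"series": [[0.001, 0, 0, 0], [0.002, 0, 0, 0], [0.003, 0, 0, 0], [0.003, 0, 0, 0], [0.003, 0, 0, 0]]}}

```text
time: 32.05
ee_pos: [0.5342, -0.067, 0.1369]
tcp_rot: [179.8, 0.4, 95.8]
wrist_force: [1.6, -21.4, 8.2]
opening: 0.0004
grasp_force: 11.1
```

The force climbs steadily to 21 N with no further turn, so the hard stop is confirmed. I'll back off and press on the crank's arm to check it is seated (top should be at 0.115).

>>> {"op": "arm_command", "data": {"series": [[-0.015, 0, 0, 0], [-0.035, 0, 0, 0], [-0.035, 0, -0.03, 0], [-0.035, 0, -0.06, 0], [-0.035, 0, -0.065, 0]]}}

```text
time: 32.55
ee_pos: [0.5376, -0.0984, 0.2035]
tcp_rot: [179.8, 0.0, 95.9]
wrist_force: [0.5, 1.0, 0.0]
opening: -0.0002
grasp_force: 0.0
```

```bash
python3 - <<'E'
from h import *
plan([.571,-.056,.2],96,1); cam('top'); c=cam('scene'); g=c['color'][110:320,320:500]; cv2.imwrite('pics/s8.png',cv2.resize(g,None,fx=2.8,fy=2.8,interpolation=cv2.INTER_CUBIC))
for t,z in [('carriage_top',.069),('shutter_top',.195),('shutter_mark',.155)]:
  for n in ('top','scene'):
    c=cam(n)
    for d in bot.mark_of(n,t)[:1]: print(n,t,np.round(d['location'],1),round(d['confidence'],2),at_z(c,d['location'],z).round(4))
E
```

```text
from [ 0.5376 -0.0984  0.2035] 95.94 dist 0.054 dyaw 0.1
0 [0.0387, 0.0376, 0.0035, -0.001]
scene carriage_top [425.6 184. ] 0.77 [0.6038 0.2175 0.069 ]
top shutter_top [177. 175.] 0.7 [0.6232 0.2101 0.195 ]
scene shutter_top [440.9 156.1] 0.75 [0.6229 0.2124 0.195 ]
top shutter_mark [166.8 177.2] 0.94 [0.626  0.2444 0.155 ]
scene shutter_mark [443.6 158.2] 0.91 [0.6231 0.2464 0.155 ]
```

View pics/s8.png

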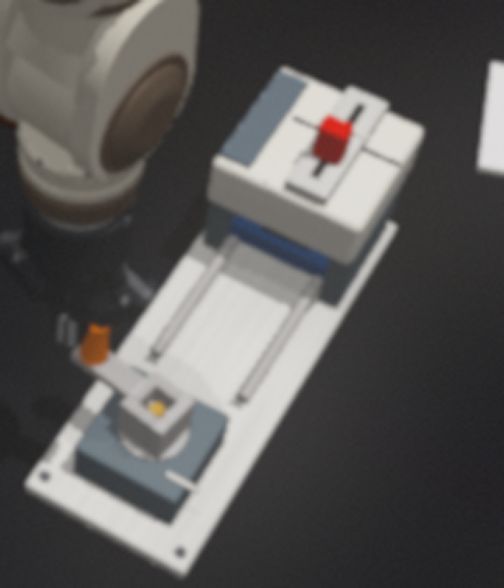

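The crop shows the carriage under the head, and the crank level on the shaft with the brass tip inside the hub's hole. Now the seating press on the arm.

>>> {"op": "arm_command", "data": {"series": [[0.013, 0.013, 0, 0], [0.0387, 0.0376, 0.0, 0], [0.0387, 0.0376, 0.03, 0], [0.0387, 0.0376, 0.065, 0], [0.0387, 0.0376, 0.08, 0]]}}

```text
time: 33.75
ee_pos: [0.5701, -0.0545, 0.118]
tcp_rot: [-179.9, -0.0, 96.0]
wrist_force: [4.2, 2.9, 9.6]
opening: -0.0001
grasp_force: 1.1
```

>>> {"op": "arm_command", "data": {"series": [[0, 0, 0.002, 0], [0, 0, 0.005, 0], [0, 0, 0.008, 0], [0, 0, 0.009, 0], [0, 0, 0.009, 0]]}}

```text
time: 34.25
ee_pos: [0.5716, -0.0555, 0.1145]
tcp_rot: [179.7, 0.0, 95.9]
wrist_force: [1.4, 2.4, 11.9]
opening: -0.0
grasp_force: 5.0
```

>>> {"op": "arm_command", "data": {"series": [[0, 0, 0.001, 0], [0, 0, 0.002, 0], [0, 0, 0.002, 0], [0, 0, 0.002, 0], [0, 0, 0.002, 0]]}}

```text
time: 34.75
ee_pos: [0.5717, -0.0552, 0.1141]
tcp_rot: [179.6, 0.0, 96.0]
wrist_force: [-2.7, 5.1, 21.9]
opening: -0.0003
grasp_force: 9.7
```

Seated: the arm top is stiff at 0.114. On to the shutter.

>>> {"op": "arm_command", "data": {"series": [[0, 0, -0.03, 0], [0, 0, -0.07, 0], [0, 0, -0.11, 0], [0, 0, -0.15, 0], [0, 0, -0.165, 0]], "hand": 0.07}}

```text
time: 35.25
ee_pos: [0.5706, -0.0559, 0.2796]
tcp_rot: [179.7, 0.1, 95.9]
wrist_force: [1.2, -0.3, 0.3]
opening: 0.07
grasp_force: 0.0
```

```bash
python3 -c "
from h import *
plan([.623,.215,.275],179.7,3)"
```

```text
from [ 0.5706 -0.0559  0.2796] 95.94 dist 0.276 dyaw 83.8
0 [0.088, 0.0267, 0.0015, -0.4873]
1 [0.0652, 0.0648, 0.0015, -0.4873]
2 [0.0273, 0.0878, 0.0015, -0.4873]
```

>>> {"op": "arm_command", "data": {"series": [[0.018, 0.005, 0, -0.1], [0.035, 0.011, 0, -0.2], [0.053, 0.016, 0.0, -0.3], [0.07, 0.021, 0, -0.4], [0.088, 0.027, 0.001, -0.487]]}}

```text
time: 35.75
ee_pos: [0.5878, 0.0352, 0.2744]
tcp_rot: [180.0, 0.0, 124.1]
wrist_force: [-0.6, 0.6, -0.3]
opening: 0.0698
grasp_force: 0.0
```

>>> {"op": "arm_command", "data": {"series": [[0.013, 0.013, 0, -0.1], [0.026, 0.026, 0, -0.2], [0.039, 0.039, 0, -0.3], [0.052, 0.052, 0, -0.4], [0.065, 0.065, 0.001, -0.487]]}}

```text
time: 36.25
ee_pos: [0.6057, 0.1255, 0.2733]
tcp_rot: [180.0, 0.0, 152.0]
wrist_force: [0.3, 0.0, 1.4]
opening: 0.0703
grasp_force: 0.0
```

>>> {"op": "arm_command", "data": {"series": [[0.008, 0.024, 0, -0.13], [0.016, 0.048, 0, -0.26], [0.022, 0.07, 0, -0.37], [0.026, 0.082, 0, -0.45], [0.027, 0.088, 0.001, -0.487]]}}

```text
time: 36.75
ee_pos: [0.6235, 0.2163, 0.2718]
tcp_rot: [-180.0, 0.0, 179.9]
wrist_force: [-0.2, -0.1, -0.1]
opening: 0.0702
grasp_force: 0.0
```

>>> {"op": "arm_command", "data": {"series": [[0, 0, 0, 0], [0, 0, 0, 0], [0, 0, 0, 0], [0, 0, 0, 0], [0, 0, 0, 0]]}}

```text
time: 37.25
ee_pos: [0.6234, 0.2146, 0.2716]
tcp_rot: [180.0, 0.0, 179.6]
wrist_force: [-0.1, -0.5, -0.6]
opening: 0.0699
grasp_force: 0.0
```

```bash
python3 - <<'E'
from h import *
c=cam('wrist'); g=c['color']; cv2.imwrite('pics/w9.png',g); print(bot.get_obs()['ee_pos'],bot.get_obs()['tcp_rot'])
for t,z in [('shutter_top',.195),('shutter_mark',.155)]:
    for d in bot.mark_of('wrist',t)[:2]: print(t,np.round(d['location'],1),round(d['confidence'],2),at_z(c,d['location'],z).round(4))
h=cv2.cvtColor(g,cv2.COLOR_BGR2HSV); m=((h[...,0]<8)|(h[...,0]>172))&(h[...,1]>150)&(h[...,2]>120)
n,l,s,ce=cv2.connectedComponentsWithStats(m.astype(np.uint8)); i=1+s[1:,4].argmax(); print('red',s[i],ce[i])
np.savez('w9.npz',T=c['T'],K=c['camera_matrix'])
# dark mark line on head beside the track (rows profile in image)
for x0 in ([.588,.591,.652,.655]):
    ys=np.arange(.18,.30,.001); v=[]
    for y in ys:
        u=proj(c,[x0,y,.141]).astype(int)  # head beside the track
        v.append(int(g[np.clip(u[1],0,479),np.clip(u[0],0,639)].mean()))
    print(x0,v)
E
```

```text
[0.6234669  0.21472923 0.27149032] [1.79996035e+02 1.15345152e-02 1.79623831e+02]
shutter_top [298.8 253. ] 0.83 [0.6252 0.2051 0.195 ]
shutter_mark [354.3 239.2] 0.92 [0.6275 0.2441 0.155 ]
red [281 239  32  33 842] [296.56769596 257.23752969]
0.588 [173, 177, 173, 173, 173, 174, 170, 173, 171, 171, 173, 172, 174, 173, 172, 172, 170, 172, 171, 171, 172, 158, 151, 150, 150, 150, 150, 151, 151, 151, 151, 149, 150, 151, 152, 148, 148, 148, 151, 148, 151, 148, 150, 151, 149, 151, 150, 155, 152, 152, 151, 151, 152, 150, 152, 152, 154, 154, 153, 153, 152, 103, 51, 50, 97, 141, 153, 153, 153, 153, 152, 153, 154, 151, 153, 153, 152, 154, 153, 151, 154, 153, 156, 154, 156, 154, 155, 152, 155, 153, 154, 154, 152, 154, 154, 155, 222, 240, 240, 239, 240, 240, 240, 239, 240, 239, 240, 239, 240, 240, 240, 239, 240, 239, 239, 233, 226, 220, 157, 73]
0.591 [173, 173, 174, 174, 175, 174, 174, 175, 173, 172, 172, 171, 173, 174, 171, 174, 172, 171, 173, 169, 171, 159, 149, 151, 149, 154, 151, 150, 150, 151, 151, 149, 149, 151, 152, 152, 150, 149, 149, 151, 151, 150, 152, 150, 150, 150, 153, 151, 151, 
[... 860 characters left out ...]
0, 239, 240, 240, 240, 239, 240, 239, 239, 240, 239, 239, 239, 239, 239, 235, 230, 223, 174, 95]
0.655 [239, 239, 239, 239, 239, 240, 241, 241, 241, 205, 116, 120, 126, 132, 131, 131, 132, 131, 131, 133, 134, 133, 133, 133, 135, 133, 135, 135, 134, 134, 131, 124, 114, 140, 222, 239, 239, 239, 239, 240, 239, 239, 239, 238, 239, 239, 240, 239, 239, 239, 239, 240, 240, 239, 240, 239, 239, 240, 240, 239, 239, 195, 76, 79, 105, 216, 240, 239, 240, 240, 240, 240, 240, 240, 240, 240, 240, 240, 240, 240, 239, 240, 239, 240, 240, 239, 239, 239, 240, 239, 240, 240, 240, 239, 239, 240, 239, 240, 240, 240, 240, 239, 240, 240, 240, 239, 238, 239, 238, 239, 239, 240, 239, 239, 239, 233, 229, 219, 210, 63]
```

```bash
python3 -c "
from h import *
plan([.625,.2055,.183],179.7,1)"
```

```text
from [0.6235 0.2149 0.2714] 179.64 dist 0.089 dyaw 0.1
0 [-0.0016, -0.0094, 0.0884, -0.001]
```

>>> {"op": "arm_command", "data": {"series": [[-0.001, -0.005, 0, 0], [-0.0016, -0.0094, 0.005, 0], [-0.0016, -0.0094, 0.03, 0], [-0.0016, -0.0094, 0.055, 0], [-0.0016, -0.0094, 0.075, 0]], "hand": 0.06}}

```text
time: 37.9
ee_pos: [0.6248, 0.2051, 0.1944]
tcp_rot: [-180.0, -0.1, 179.6]
wrist_force: [0.1, -0.1, 0.8]
opening: 0.0601
grasp_force: 0.0
```

>>> {"op": "arm_command", "data": {"series": [[0, 0, 0.006, 0], [0, 0, 0.012, 0], [0, 0, 0.013, 0], [0, 0, 0.013, 0], [0, 0, 0.013, 0]]}}

```text
time: 38.4
ee_pos: [0.6254, 0.2058, 0.1842]
tcp_rot: [180.0, 0.1, 179.7]
wrist_force: [0.2, 0.6, 0.2]
opening: 0.0601
grasp_force: 0.0
```

>>> {"op": "arm_command", "data": {"series": [[0, 0, 0, 0], [0, 0, 0, 0], [0, 0, 0, 0], [0, 0, 0, 0], [0, 0, 0, 0]], "hand": 0.005, "grip_force": 20}}

```text
time: 38.9
ee_pos: [0.6251, 0.2057, 0.1836]
tcp_rot: [180.0, 0.0, 179.7]
wrist_force: [-0.2, -1.0, 3.1]
opening: 0.0196
grasp_force: 23.8
```

```bash
cat > line.py <<'E'
from h import *
c=cam('wrist'); g=c['color']; p=pose(); print(p[:3,3].round(4))
for d in bot.mark_of('wrist','shutter_mark')[:2]: print(np.round(d['location'],1),round(d['confidence'],2),at_z(c,d['location'],.155).round(4),at_z(c,d['location'],.169).round(4))
# black line: columns of local dark minimum on the white head, per row
gr=cv2.GaussianBlur(g,(3,3),0).min(2).astype(int); bh=cv2.morphologyEx(g.max(2),cv2.MORPH_BLACKHAT,np.ones((1,17),np.uint8))
for r in range(40,470,12):
    j=bh[r,150:500].argmax()+150; 
    if bh[r,j]>60: w=bh[r,j-6:j+7].astype(float); print(r,round(float((w*np.arange(j-6,j+7)).sum()/w.sum()),1),bh[r,j],end='; ')
print('\naxis cols', proj(c,p[:3,3]+[-.05,0,-.03]), proj(c,p[:3,3]+[.03,0,-.03]))
E
python3 line.py
```

```text
[0.6251 0.2057 0.1836]
[392.6 282.5] 0.6 [0.6276 0.2452 0.155 ] [0.6218 0.242  0.169 ]
172 389.3 109; 184 388.9 108; 196 388.3 110; 208 387.7 113; 220 387.3 109; 268 455.9 73; 328 345.4 74; 
axis cols [313.01025976 177.04613658] [314.1533852  330.91159476]
```

>>> {"op": "arm_command", "data": {"series": [[0, 0.005, 0, 0], [0, 0.014, 0, 0], [0, 0.024, 0, 0], [0, 0.032, 0, 0], [0, 0.037, 0, 0]]}}

```text
time: 39.5
ee_pos: [0.6251, 0.2442, 0.1836]
tcp_rot: [180.0, 0.0, 179.7]
wrist_force: [-2.9, -1.9, 5.6]
opening: 0.0193
grasp_force: 24.2
```

>>> {"op": "arm_command", "data": {"series": [[0, 0, 0, 0], [0, 0, 0, 0], [0, 0, 0, 0], [0, 0, 0, 0], [0, 0, 0, 0]]}}

```text
time: 40.0
ee_pos: [0.6251, 0.2444, 0.1836]
tcp_rot: [179.9, 0.0, 179.7]
wrist_force: [-1.6, 1.5, 6.6]
opening: 0.0197
grasp_force: 24.1
```

```bash
sed -i 's/bh\[r,j\]>60/bh[r,j]>30/; s/range(40,470,12)/range(20,470,10)/; s/150:500].argmax()+150/280:350].argmax()+280/' line.py; python3 line.py; python3 - <<'E'
from h import *
o=bot.get_obs(); print(o['opening'],o['grasp_force'],np.round(o['wrist_force'],1))
E
```

```text
[0.6251 0.2444 0.1836]
[307.5 282.9] 0.67 [0.6274 0.2413 0.155 ] [0.6217 0.2416 0.169 ]
170 305.2 120; 180 305.3 118; 190 305.3 118; 200 305.5 115; 210 305.5 117; 220 305.7 116; 230 306.1 118; 290 345.7 58; 300 284.8 41; 310 345.2 40; 320 283.4 40; 330 345.4 75; 360 307.6 206; 
axis cols [313.03255052 177.05133839] [314.01389128 330.97755661]
0.01951498862327891 24.09966677427292 [-1.3  1.6  4.5]
```

```bash
python3 - <<'E'
from h import *
c=cam('wrist'); g=c['color']; p=pose()[:3,3]
for px in [(305.3,180),(305.7,220),(307.6,360)]:
    print(px,[(z,at_z(c,px,z)[:2].round(4).tolist()) for z in (.141,.155,.169)])
h=cv2.cvtColor(g,cv2.COLOR_BGR2HSV); m=((h[...,0]<8)|(h[...,0]>172))&(h[...,1]>120)&(h[...,2]>50)
n,l,s,ce=cv2.connectedComponentsWithStats(m.astype(np.uint8)); i=1+s[1:,4].argmax(); print('red',s[i],ce[i])
for r in range(s[i][1],s[i][1]+s[i][3],6):
    x=np.where(l[r]==i)[0]; print(r,x.min(),x.max(),end='; ')
print(); 
for r in (345,360,375): print(r,[int(v) for v in g[r,280:350:2].mean(1)])
E
```

```text
(305.3, 180) [(0.141, [0.5778, 0.2405]), (0.155, [0.5762, 0.2408]), (0.169, [0.5747, 0.2412])]
(305.7, 220) [(0.141, [0.5982, 0.2404]), (0.155, [0.5952, 0.2408]), (0.169, [0.5921, 0.2411])]
(307.6, 360) [(0.141, [0.6808, 0.2405]), (0.155, [0.6715, 0.2409]), (0.169, [0.6622, 0.2412])]
red [ 287  254   57   99 5067] [314.96388396 303.73376752]
254 300 329; 260 294 336; 266 292 337; 272 291 339; 278 290 340; 284 288 341; 290 287 343; 296 287 343; 302 287 342; 308 288 342; 314 288 342; 320 288 342; 326 288 342; 332 288 342; 338 289 342; 344 290 341; 350 294 335; 
345 [33, 36, 33, 30, 29, 63, 59, 60, 62, 63, 63, 62, 62, 65, 64, 64, 63, 65, 65, 63, 66, 66, 65, 62, 66, 64, 64, 64, 61, 61, 44, 24, 25, 33, 31]
360 [29, 36, 34, 24, 94, 238, 237, 238, 237, 237, 238, 238, 194, 30, 28, 41, 231, 231, 230, 232, 231, 232, 230, 232, 232, 231, 231, 232, 232, 232, 232, 71, 24, 35, 33]
375 [44, 31, 29, 23, 24, 26, 28, 30, 25, 25, 27, 25, 27, 30, 26, 28, 24, 27, 27, 27, 27, 30, 24, 28, 24, 31, 28, 28, 26, 26, 27, 28, 24, 30, 31]
```

>>> {"op": "arm_command", "data": {"series": [[0, -0.001, 0, 0], [0, -0.002, 0, 0], [0, -0.003, 0, 0], [0, -0.004, 0, 0], [0, -0.004, 0, 0]]}}

```text
time: 40.65
ee_pos: [0.6251, 0.2402, 0.1836]
tcp_rot: [179.9, 0.0, 179.7]
wrist_force: [-1.6, 2.1, 5.2]
opening: 0.0198
grasp_force: 24.1
```

```bash
cat > chk.py <<'E'
from h import *
c=cam('wrist'); g=c['color']; p=pose()[:3,3]; print(p.round(4))
h=cv2.cvtColor(g,cv2.COLOR_BGR2HSV); m=((h[...,0]<8)|(h[...,0]>172))&(h[...,1]>120)&(h[...,2]>50)
n,l,s,ce=cv2.connectedComponentsWithStats(m.astype(np.uint8)); i=1+s[1:,4].argmax(); print('red',s[i],ce[i], 'top y',at_z(c,ce[i],.197)[:2])
bh=cv2.morphologyEx(g.max(2),cv2.MORPH_BLACKHAT,np.ones((1,17),np.uint8))
for r in (180,200,220,360):
    j=bh[r,290:335].argmax()+290; w=bh[r,j-5:j+6].astype(float); x=float((w*np.arange(j-5,j+6)).sum()/w.sum()); print(r,round(x,1),bh[r,j],at_z(c,(x,r),.15)[:2].round(4))
E
python3 chk.py
```

```text
[0.6251 0.2402 0.1836]
red [ 287  254   57   99 5064] [314.94115324 303.75908373] top y [0.61889468 0.24076944]
180 314.3 118 [0.5768 0.2408]
200 314.5 117 [0.5864 0.2408]
220 314.6 117 [0.5963 0.2408]
360 315.5 205 [0.6749 0.2409]
```

The red grip is centred over the line. Release, rise, and do a final check.

>>> {"op": "arm_command", "data": {"series": [[0, 0, 0, 0], [0, 0, 0, 0], [0, 0, 0, 0], [0, 0, 0, 0], [0, 0, 0, 0]], "hand": 0.06}}

```text
time: 41.2
ee_pos: [0.6252, 0.2387, 0.1831]
tcp_rot: [-180.0, -0.0, 179.7]
wrist_force: [1.5, -0.3, -0.2]
opening: 0.0601
grasp_force: 0.0
```

>>> {"op": "arm_command", "data": {"series": [[0, 0, -0.02, 0], [0, 0, -0.05, 0], [0, 0, -0.08, 0], [0, 0, -0.1, 0], [0, 0, -0.1, 0]]}}

```text
time: 41.7
ee_pos: [0.6258, 0.2389, 0.2867]
tcp_rot: [179.9, 0.3, 179.7]
wrist_force: [0.5, -0.4, 0.7]
opening: 0.0598
grasp_force: 0.0
```

>>> {"op": "arm_command", "data": {"series": [[0, 0, 0, 0], [0, 0, 0, 0], [0, 0, 0, 0], [0, 0, 0, 0], [0, 0, 0, 0]]}}

```text
time: 42.2
ee_pos: [0.6251, 0.2387, 0.2829]
tcp_rot: [-180.0, -0.0, 179.7]
wrist_force: [-0.2, 0.3, 0.4]
opening: 0.0602
grasp_force: 0.0
```

```bash
python3 chk.py; python3 - <<'E'
from h import *
for n in ('scene','top'):
    c=cam(n)
    for t,z in [('crank',.07),('crank_grip',.148),('mouse',0),('filter_case',0),('reagent_bottle',0)]:
        print(n,t,[(np.round(d['location']).tolist(),at_z(c,d['location'],z)[:2].round(3).tolist()) for d in bot.mark_of(n,t)[:2]])
E
```

```text
[0.6251 0.2387 0.283 ]
red [ 302  221   32   43 1253] [317.52992817 241.471668  ] top y [0.62201688 0.24095988]
180 316.6 111 [0.5876 0.2407]
200 323.1 8 [0.6027 0.2456]
220 305.5 5 [0.618  0.2321]
360 317.0 7 [0.7409 0.2403]
scene crank [([226.0, 308.0], [0.38, -0.348]), ([246.0, 390.0], [0.531, -0.473])]
scene crank_grip [([264.0, 401.0], [0.594, -0.482]), ([242.0, 310.0], [0.444, -0.354])]
scene mouse [([339.0, 394.0], [0.69, -0.36])]
scene filter_case [([263.0, 260.0], [0.347, -0.174])]
scene reagent_bottle [([326.0, 147.0], [0.277, 0.24])]
top crank [([472.0, 270.0], [0.388, -0.5]), ([297.0, 190.0], [0.6, -0.065])]
top crank_grip [([406.0, 263.0], [0.408, -0.322]), ([296.0, 210.0], [0.542, -0.061])]
top mouse [([408.0, 165.0], [0.672, -0.361])]
top filter_case [([340.0, 292.0], [0.339, -0.168])]
top reagent_bottle [([293.0, 209.0], [0.561, -0.05])]
```

The grip is on the mark (0.2409 against 0.2407), the crank is on the shaft and the bystanders have not moved. Handing in.

```bash
python3 -c "
from workcell import bot
print(bot.job_done())"
```

```text
the job is handed in; nothing more can be done
None
```

I handed the job in at about 42 s: the crank is seated on the shaft, the carriage is wound to its hard stop under the head, the red shutter grip is centred on its mark, and the bottle, mouse and filter case are where they were; the fingers slipped off the knob once, at the stop, and the crank stayed on the shaft.

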